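# Point out the key and the screw it must tighten

### The job

I am finishing this bracket: show me which key I need and where, without touching anything. From straight above, point down with the fingertips at the biggest (longest, thickest) hex key in the rack, about a finger's breadth over its top, and dwell there for two seconds; then point in the same way, for two seconds, at the one screw in the large L-bracket that has not been driven home. Bring the fingertips close over no other key or screw, and finish with the hand drawn back 20 cm or more from both, so that I can get at them.

Things in the scene. Friction and masses are not known exactly. Their poses are not given: they have to be found in the camera images.
- key6_top (a point): The 6 mm steel hex key (the longest and thickest of the six; point at it first): an L-shaped hex bar 6 mm across the flats, long arm 90 mm (upright, foot 10 mm above the table), short arm 32 mm (level, at the top). This point is the top of its elbow: on the axis of the long arm, level with the upper face of the short arm, 100 mm above the table. z is up; the short arm runs from here along -x.
- screw_proud_top (a point): The socket-head screw that is not yet driven home (to point at second): a steel cap screw like its three fellows (round head 13 mm across, 8 mm high, 6 mm hex socket), but its head stands 12 mm above its washer on bare thread. This point is the centre of the top of its head, about 45 mm above the table; z is up.
- key5_top (a point): The 5 mm steel hex key: an L-shaped hex bar 5 mm across the flats, long arm 80 mm (upright, foot 10 mm above the table), short arm 28 mm (level, at the top). This point is the top of its elbow: on the axis of the long arm, level with the upper face of the short arm, 90 mm above the table. z is up; the short arm runs from here along -x.
- key4_top (a point): The 4 mm steel hex key: an L-shaped hex bar 4 mm across the flats, long arm 70 mm (upright, foot 10 mm above the table), short arm 25 mm (level, at the top). This point is the top of its elbow: on the axis of the long arm, level with the upper face of the short arm, 80 mm above the table. z is up; the short arm runs from here along -x.
- key3_top (a point): The 3 mm steel hex key: an L-shaped hex bar 3 mm across the flats, long arm 63 mm (upright, foot 10 mm above the table), short arm 20 mm (level, at the top). This point is the top of its elbow: on the axis of the long arm, level with the upper face of the short arm, 73 mm above the table. z is up; the short arm runs from here along -x.
- key2h_top (a point): The 2.5 mm steel hex key: an L-shaped hex bar 2.5 mm across the flats, long arm 56 mm (upright, foot 10 mm above the table), short arm 18 mm (level, at the top). This point is the top of its elbow: on the axis of the long arm, level with the upper face of the short arm, 66 mm above the table. z is up; the short arm runs from here along -x.
- key2_top (a point): The 2 mm steel hex key: an L-shaped hex bar 2 mm across the flats, long arm 50 mm (upright, foot 10 mm above the table), short arm 16 mm (level, at the top). This point is the top of its elbow: on the axis of the long arm, level with the upper face of the short arm, 60 mm above the table. z is up; the short arm runs from here along -x.
- screw_b_top (a point): One of the three screws already driven home: the same screw with its head down on its washer. This point is the centre of the top of its head, about 33 mm above the table; z is up.
- screw_c_top (a point): One of the three screws already driven home: the same screw with its head down on its washer. This point is the centre of the top of its head, about 33 mm above the table; z is up.
- screw_d_top (a point): One of the three screws already driven home: the same screw with its head down on its washer. This point is the centre of the top of its head, about 33 mm above the table; z is up.
- rack: Black plastic rack, foot 64 x 176 mm (x, y), fixed on the table. Six equal slots in a row along y (at x = 0), 24 mm apart, in a comb bar 45 mm high; a slit rubber strip grips one upright hex key in each slot, in any order, all short arms pointing to the rack's -x. Origin: centre of the underside.
- panel: Half-built ash panel, fixed, flat on the table, 140 x 240 x 18 mm (x, y, z), with the large aluminium L-bracket: flat leg 75 x 150 x 5 mm on the panel, upright leg along the panel's +x edge, its top 68 mm above the table. Four screws in a row in the flat leg: x = 25 mm, y = -54, -18, 18, 54 mm, in any order, 40 mm from the upright leg. Origin: centre of the underside.
- stapler: Bystander: grey stapler, 150 x 38 mm, about 60 mm high, loose. Origin: centre of the underside, mouth towards -x.
- tape_dispenser: Bystander: red desk tape dispenser, 150 x 56 mm, 88 mm high, loose. Origin: centre of the underside, cutter towards -x.
- tape_measure: Bystander: grey pocket tape measure, about 80 x 40 mm, 64 mm high, loose. Origin: centre of the underside.
- small_bracket: Bystander: small spare aluminium L-bracket, 50 x 50 mm, 50 mm high, with no screws in it, loose. Origin: centre of the underside of its flat leg.
- screwdriver: Bystander: screwdriver with a black handle lying on the table along its x, loose. Origin: underside, at the middle.

How it is judged:
On the way, in this order (a step that is already met when the one before it is completed fails the run):
1. the fingertips dwell just above the biggest hex key (x of the grasp point in the frame of key6_top between -0.038 and 0.01 m and y of the grasp point in the frame of key6_top between -0.012 and 0.012 m and z of the grasp point in the frame of key6_top between 0.021 and 0.065 m), for 1.5 s.
2. the fingertips dwell just above the head of the screw that stands proud (horizontal distance between the grasp point and screw_proud_top below 0.014 m and z of the grasp point in the frame of screw_proud_top between 0.021 and 0.065 m), for 1.5 s.
At the end, for the whole second after the job is handed in: Fingertips dwelt 1.5 s over the biggest key (12 mm to either side of its short arm), then 1.5 s over the proud screw (within 14 mm), 2 to 45 mm above; now the hand is over 15 cm from both, all keys stand as they stood (4 mm), bystanders too (6 mm) (distance between the grasp point and key6_top above 0.15 m and distance between the grasp point and screw_proud_top above 0.15 m and distance of each of key6_top, key5_top, key4_top, key3_top, key2h_top, key2_top from where it was at the start of the episode below 0.004 m and distance of each of stapler, tape_dispenser, tape_measure, small_bracket, screwdriver from where it was at the start of the episode below 0.006 m); the robot touches nothing.
It fails at once if the hand touches something (contact force between any of the fingers, the arm and anything else above 0.5 N).
It fails at once if a hex key is lifted or pulled in its slot (distance of any of key6_top, key5_top, key4_top, key3_top, key2h_top, key2_top from where it was at the start of the episode above 0.004 m).
It fails at once if a bystander is moved or lifted (distance of any of stapler, tape_dispenser, tape_measure, small_bracket, screwdriver from where it was at the start of the episode above 0.006 m).
It fails at once if the fingertips come close (within about 2 cm) over another hex key ((x of the grasp point in the frame of key5_top between -0.034 and 0.01 m and y of the grasp point in the frame of key5_top between -0.012 and 0.012 m and z of the grasp point in the frame of key5_top between -0.03 and 0.04 m) or (x of the grasp point in the frame of key4_top between -0.031 and 0.01 m and y of the grasp point in the frame of key4_top between -0.012 and 0.012 m and z of the grasp point in the frame of key4_top between -0.03 and 0.04 m) or (x of the grasp point in the frame of key3_top between -0.026 and 0.01 m and y of the grasp point in the frame of key3_top between -0.012 and 0.012 m and z of the grasp point in the frame of key3_top between -0.03 and 0.04 m) or (x of the grasp point in the frame of key2h_top between -0.024 and 0.01 m and y of the grasp point in the frame of key2h_top between -0.012 and 0.012 m and z of the grasp point in the frame of key2h_top between -0.03 and 0.04 m) or (x of the grasp point in the frame of key2_top between -0.022 and 0.01 m and y of the grasp point in the frame of key2_top between -0.012 and 0.012 m and z of the grasp point in the frame of key2_top between -0.03 and 0.04 m)).
It fails at once if the fingertips come close (within about 2 cm) over a screw that is already home ((horizontal distance between the grasp point and screw_b_top below 0.014 m and z of the grasp point in the frame of screw_b_top between -0.03 and 0.04 m) or (horizontal distance between the grasp point and screw_c_top below 0.014 m and z of the grasp point in the frame of screw_c_top between -0.03 and 0.04 m) or (horizontal distance between the grasp point and screw_d_top below 0.014 m and z of the grasp point in the frame of screw_d_top between -0.03 and 0.04 m)).
It also fails if it takes over 45 s, if anything falls off the work surface, if the arm or the gripper's body presses on something with over 40 N, if the wrist force passes 120 N, or if a joint passes its speed limit or range.

### The arm

A 7-joint arm with a two-finger parallel gripper is mounted at the origin on the work surface. World frame = base frame: x ahead of the robot, y to its left, z up, the work surface at z = 0. Lengths are in m, angles in rad, forces in N, time in s.
With the tool pointing down it reaches from about 0.425 to 0.925 m from the base axis. Payload 6.8 kg.
Tool frame: the origin (TCP) lies at the very end of the fingers, on their centre line; the grasp point (between the pads) lies 19 mm behind it; x points along the fingers, y is the direction in which the jaws open and shut, and the axes are right-handed (so a half turn about x gives the same grasp; the last joint's range is limited). The gripper opens to 85 mm and grips with 20 to 120 N. Pads are 22 mm wide; open, the fingers measure 114 mm over their backs; the gripper's body (76 mm by 85 mm) begins 54 mm behind the grasp point. The pads swing forward as they close: fully open they stand 13 mm farther back than shut.
Start: joints at [1.215, 0.477, 0.022, 1.555, -0.011, 1.109, -0.083], TCP at [0.166, -0.654, 0.231] pointing down, gripper open.
Joint ranges: [-2.96, 2.96], [-0.34, 2.1], [-1.41, 1.46], [0.24, 2.44], [-1.37, 4.51], [0.17, 1.92], [-2.96, 2.96]. Speed limits (rad/s): [2.39, 2.39, 3.14, 3.14, 3.14, 3.14, 3.14].

### API

Orientations are given as a rotation vector (axis times angle).
In Python, from bench import get_obs, grab_frame, camera_info, hand_in gives the robot as it stands.
- The arm moves only by the tool apply_moves, never from a script. Its argument "series" is text: rows parted by semicolons, each of 7 numbers parted by spaces: the turn, a rotation vector about the tool's x, y, z in rad, then the shift along the tool's x, y, z in m, then the opening, from 0 (shut) to 1 (fully open). In form: wx wy wz tx ty tz hand; .... A call has 1 to 12 rows; each row is the pose to reach, as a shift and turn from the pose commanded when the call began, along the tool's axes at that moment; what a row does not reach only later rows make up. A row lasts 1/8 s, in which the tool goes at most 62.5 mm and 10.7 degrees, less where a joint would pass 70% of its speed; a pose out of reach is approached as far as the arm can. A call with a gripper value outside its range is refused whole. The fingers move at their own pace and stop on an object; "force" is the grip in N (left out, the last holds). Time passes only in rows, so rows that repeat a pose let the fingers close. It gives the time, the measured TCP pose, the force and the opening at its end, in the units of the state.
- get_obs(): the state, without advancing time (a new reading comes with each control period).
- grab_frame(name): name is "scene" or "side" or "wrist"; returns the picture (384x512x3 uint8, blue, green, red); there is no depth.
- camera_info(name): a dict with "fov_y" (degrees; the focal length in pixels is half the picture's height over the tangent of half this angle, whatever the lens; pixels are square), "cx", "cy" (the principal point, pixels), "rvec" (rotation vector, rad) and "tvec" (3), from world to camera coordinates, as OpenCV has them. Camera axes: x right, y down, z forward; pixel columns grow to the right and rows downward; lengths in m; the calibration is good to about 2 mm. A picture is of the moment at which its call begins: read the wrist's pose just before it. camera_info takes no time and is no camera call; for the wrist camera it gives the pose at the moment of the call.
- hand_in(): hands the job in, once; it reports no verdict.
The state is a dict: "clock": time; "joints": joint angles; "qvel": joint speeds; "tau": joint torques, N m; "tcp_pos": TCP position; "orientation": TCP orientation; "contact_force": force on the tool from outside, world axes, zero at the start; "moment": the same for the moment, N m; "grip_width": finger opening in m.
Only numpy, scipy, OpenCV 4.12 (cv2) and the standard library are available. Lean on these libraries where they do the work, as an engineer would, in place of code of your own. Each camera call takes 0.05 s, during which the arm holds its last target.

## Working session

There is one attempt and no reset: what is moved stays moved. The work goes in short steps, Python scripts to look and compute and a tool call to move; the robot and the scene stay as the last step left them, time stands still between calls to the robot, and variables do not carry over. Pictures are saved under pics/ and viewed, and the job is handed in when it is done.

Besides the shell and the picture viewer there is one more tool, called after "Request:" as name(argument=value, ...) on one line, values as JSON. apply_moves: Moves the arm, as the interface text tells. Its arguments: {"type":"object","properties":{"series":{"type":"string"},"force":{"type":"number"}},"required":["series"]}

```bash
ls; mkdir -p pics; python3 - <<'E'
from bench import *
import cv2
o=get_obs();print({k:o[k] for k in('clock','tcp_pos','orientation','grip_width','contact_force')})
for n in("scene","side","wrist"):
    print(n,camera_info(n)); cv2.imwrite(f"pics/{n}0.png",grab_frame(n))
E
```

```text
pics
{'clock': 0.0, 'tcp_pos': array([ 0.16537845, -0.65379562,  0.23031769]), 'orientation': array([ 2.09000632,  0.26221374, -2.09083496]), 'grip_width': 0.08530862879761264, 'contact_force': array([-0.52034799, -0.37565058, -0.46705382])}
scene {'fov_y': 54.20429760767288, 'cx': 252.99624788597131, 'cy': 195.2171554075442, 'rvec': array([ 2.40948235,  0.72009598, -0.26034454]), 'tvec': array([-0.40507922, -0.17626083,  1.57588342])}
side {'fov_y': 43.13860040583417, 'cx': 253.8990332844885, 'cy': 189.96128568681317, 'rvec': array([ 0.66321701, -2.48656245,  1.29123651]), 'tvec': array([0.43269132, 0.22812149, 1.28503865])}
wrist {'fov_y': 60.80576913895189, 'cx': 256.80319283925786, 'cy': 191.39010628226498, 'rvec': array([-2.30387774,  1.7938405 ,  0.24423584]), 'tvec': array([-0.67402513, -0.03470897,  0.37911309])}
```

View pics/scene0.png

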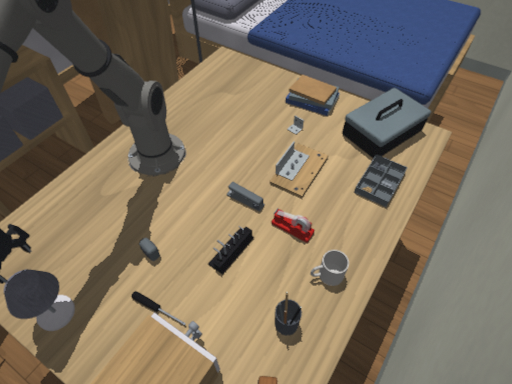

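View pics/side0.png

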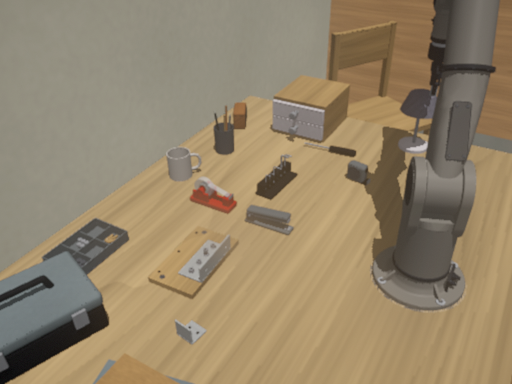

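View pics/wrist0.png

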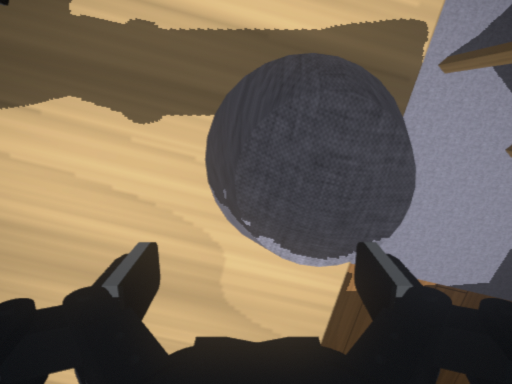

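The scene view shows the rack near (231,250) and the panel near (299,170). The side view shows them near (277,178) and (197,260). The wrist camera is over the lamp. Next I'll zoom in.

```bash
cat > h.py <<'E'
import numpy as np, cv2
from bench import *
def cam(n):
    c=camera_info(n); R=cv2.Rodrigues(np.array(c['rvec']))[0]; t=np.array(c['tvec']); f=192/np.tan(np.radians(c['fov_y']/2))
    return R,t,f,c['cx'],c['cy']
def ray(C,u,v):
    R,t,f,cx,cy=C; d=R.T@np.array([(u-cx)/f,(v-cy)/f,1]); return -R.T@t,d
def onz(C,u,v,z):
    o,d=ray(C,u,v); return o+d*(z-o[2])/d[2]
def proj(C,p):
    R,t,f,cx,cy=C; q=R@np.array(p)+t; return np.array([f*q[0]/q[2]+cx,f*q[1]/q[2]+cy])
def tri(a,b):
    A=[];B=[]
    for C,(u,v) in (a,b):
        o,d=ray(C,u,v); d=d/np.linalg.norm(d); P=np.eye(3)-np.outer(d,d);A.append(P);B.append(P@o)
    return np.linalg.solve(A[0]+A[1],B[0]+B[1])
E
python3 - <<'E'
from h import *
s=cv2.imread('pics/scene0.png');d=cv2.imread('pics/side0.png')
def crop(im,u,v,w,h):
    return cv2.resize(im[v:v+h,u:u+w],(400,300),interpolation=cv2.INTER_CUBIC)
cr=[(s,200,215,80,60),(s,265,140,80,60),(d,245,145,64,48),(d,150,225,96,72)]
g=[crop(*c) for c in cr]
cv2.imwrite('pics/z0.png',np.vstack([np.hstack(g[:2]),np.hstack(g[2:])]))
S=cam('scene');D=cam('side')
for n,u,v in(('rack',231,255),('panel',299,172),('stapler',245,196),('tape',293,228)):print(n,onz(S,u,v,0.02))
for n,u,v in(('rack',277,183),('panel',197,262)):print(n,onz(D,u,v,0.02))
E
```

```text
rack [ 0.5476313  -0.22591654  0.02      ]
panel [0.55934964 0.21766544 0.02      ]
stapler [0.44745589 0.00450203 0.02      ]
tape [ 0.66878624 -0.01998173  0.02      ]
rack [ 0.52037404 -0.18390805  0.02      ]
panel [0.52900173 0.25819014 0.02      ]
```

View pics/z0.png

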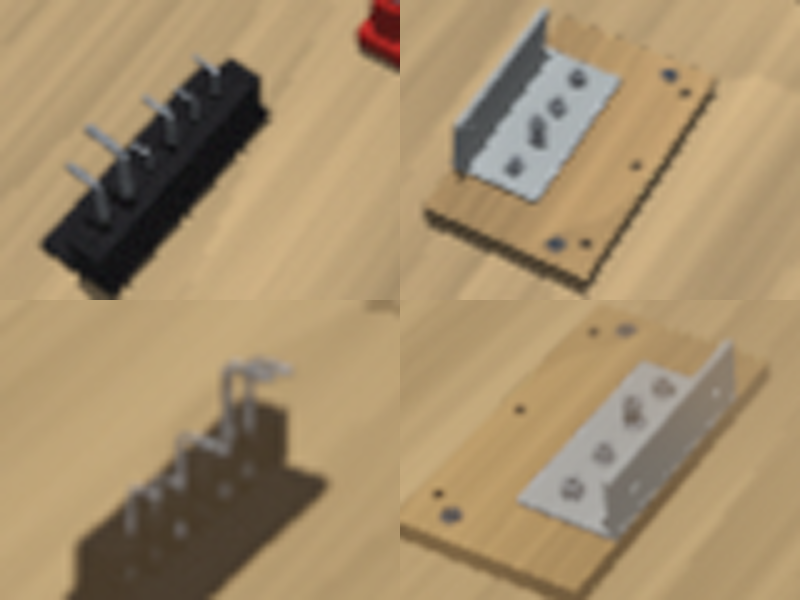

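```bash
python3 - <<'E'
from h import *
S=cam('scene');D=cam('side')
for p in ((0,0,0),(0,0,.1),(.3,0,0)):print(p,proj(S,p),proj(D,p))
for n in('scene','side'):
    C=cam(n);print(n,'pos',-C[0].T@C[1])
pairs={'screwproudtop':((265+538/400*80-80,140+122/5),(150+(632-400)*.24,225+(402-300)*.24)),
'key6':((200+123/5,215+156/5),(245+228*.16,145+(367-300)*.16)),
'panel corner near(+y -x?)':((265+(715-400)/5,140+78/5),(150+0*.24,225+225*.24)),
'dispenser':((293,228),(213,203)),'smallbr':((297,128),(190,334)),'stapler':((245,196),(270,219)),'tapem':((150,250),(358,174))}
for k,(a,b) in pairs.items():
    p=tri((S,a),(D,b));print(k,p,proj(S,p)-a,proj(D,p)-b)
E
```

```text
(0, 0, 0) [156.56015985 153.25522853] [417.44025952 276.18272549]
(0, 0, 0.1) [151.05129459 135.92163816] [424.21059176 247.71264484]
(0.3, 0, 0) [213.49794172 183.49746175] [313.78683656 240.03731539]
scene pos [ 0.95354597 -0.67475551  1.14630741]
side pos [-0.11331496  1.00697733  0.92937716]
screwproudtop [0.52488111 0.22244742 0.03919722] [-0.26706765  0.02182353] [-0.38345704 -0.01643681]
key6 [ 0.5363312  -0.24076465  0.09140379] [-0.5403378  -0.04467666] [-0.51219698  0.06698968]
panel corner near(+y -x?) [0.6098294  0.36479562 0.00993096] [-0.80569209  0.1491165 ] [-1.25531294 -0.15661206]
dispenser [ 6.62638924e-01 -8.69348590e-03 -6.15125945e-04] [-0.32393329  0.01751305] [-0.35792993 -0.01476464]
smallbr [ 0.41641574  0.45041675 -0.0013436 ] [-0.80232803  0.09051342] [-1.50428184 -0.06640188]
stapler [0.44685006 0.00179974 0.02276824] [-0.56303714 -0.02963441] [-0.69979084  0.0567582 ]
tapem [ 0.30449799 -0.36205744  0.02106497] [-0.46741478 -0.09673501] [-0.45333669  0.13710265]
```

```bash
cat >> h.py <<'E'
def tool():
    o=get_obs(); return np.array(o['tcp_pos']),cv2.Rodrigues(np.array(o['orientation']))[0]
def step(target,yaw=None):
    "tool frame shift and rotvec to reach world target, tool down, tool y at world yaw (mod pi)"
    p,R=tool(); x=np.array([0,0,-1.]); y=R[:,1]*[1,1,0]; 
    if yaw is not None:
        y2=np.array([np.cos(yaw),np.sin(yaw),0]); y=y2 if y2@y>0 else -y2
    y=y/np.linalg.norm(y); Rt=np.c_[x,y,np.cross(x,y)]
    return cv2.Rodrigues(R.T@Rt)[0].ravel().round(3),(R.T@(np.array(target)-p)).round(4)
E
python3 - <<'E'
from h import *
p,R=tool();print(p);print(R.round(3))
C=cam('wrist');print('cam in tool',R.T@(-C[0].T@C[1]-p));print('cam axes in world',C[0].round(3))
print(step([.45,-.3,.40]))
S=cam('scene')
print('lamp',onz(S,30,290,.15),'box',onz(S,210,360,.12))
E
```

```text
[ 0.16542603 -0.65396858  0.23057046]
[[-0.     0.245 -0.969]
 [ 0.001 -0.969 -0.245]
 [-1.    -0.001  0.   ]]
cam in tool [-0.14351666 -0.00026116 -0.06720619]
cam axes in world [[ 0.245 -0.97  -0.001]
 [-0.935 -0.236  0.266]
 [-0.258 -0.064 -0.964]]
(array([0.   , 0.   , 0.001]), array([-0.1691, -0.2736, -0.3627]))
lamp [ 0.18357155 -0.67747483  0.15      ] box [ 0.71450991 -0.54173051  0.12      ]
```

Request:
apply_moves(series="0 0 0 -0.05 0 0 1; 0 0 0 -0.1 0 0 0; 0 0 0 -0.15 0 0 0; 0 0 0 -0.15 -0.04 -0.055 0; 0 0 0 -0.15 -0.08 -0.11 0; 0 0 0 -0.15 -0.12 -0.165 0; 0 0 0 -0.15 -0.155 -0.22 0; 0 0 0 -0.15 -0.195 -0.275 0; 0 0 0 -0.15 -0.235 -0.33 0; 0 0 0 -0.15 -0.275 -0.385 0; 0 0 0 -0.15 -0.315 -0.44 0; 0 0 0 -0.12 -0.353 -0.496 0")

```text
clock: 1.65
tcp_pos: [0.5296, -0.2257, 0.3657]
orientation: [2.092, 0.259, -2.086]
contact_force: [-0.2, -0.3, 0.0]
grip_width: 0.0001
```

```bash
python3 - <<'E'
from h import *
p,R=tool();o=get_obs();print(o['clock'],p,o['qvel'].round(3),o['grip_width']);np.set_printoptions(precision=4,suppress=True)
E
```

```text
1.65 [ 0.52959292 -0.22565166  0.36570203] [-0.609  0.327 -0.274 -0.057  0.149 -0.216 -0.913] 9.334242990924312e-05
```

Request:
apply_moves(series="0 0 0 0.03 0 0 0; 0 0 0 0.03 0 0 0; 0 0 0 0.03 0 0 0; 0 0 0 0.03 0 0 0")

```text
clock: 2.15
tcp_pos: [0.5281, -0.2284, 0.3362]
orientation: [2.092, 0.257, -2.088]
contact_force: [-0.1, -0.7, 0.8]
grip_width: 0.0002
```

```bash
python3 - <<'E'
from h import *
p,R=tool();C=cam('wrist');im=grab_frame('wrist');o=get_obs();print(o['clock'],p,o['qvel'].round(3),camera_info('wrist')['tvec'])
np.savez('w1.npz',R=C[0],t=C[1],f=C[2],cx=C[3],cy=C[4]);cv2.imwrite('pics/w1.png',im)
E
```

```text
2.2 [ 0.52812196 -0.22838592  0.33617097] [-0.003  0.002 -0.005  0.005 -0.002 -0.002 -0.001] [-0.35032534  0.37840272  0.60036881]
```

View pics/w1.png

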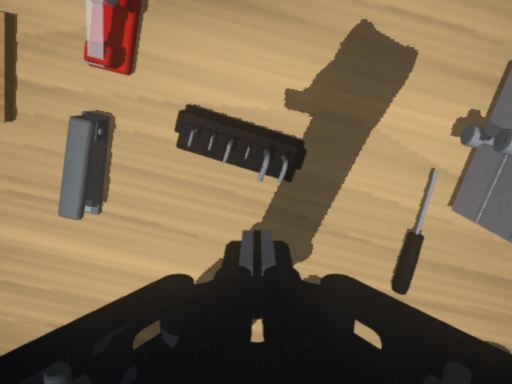

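The wrist view shows the rack at about (240,142). The key second from the right, near (264,165), looks longest. I'll zoom in.

```bash
python3 - <<'E'
import cv2
im=cv2.imread('pics/w1.png')[95:195,170:310]
cv2.imwrite('pics/w1z.png',cv2.resize(cv2.convertScaleAbs(im,alpha=1.3,beta=10),None,fx=5.6,fy=5.6,interpolation=cv2.INTER_CUBIC))
E
```

```text
(no output)
```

View pics/w1z.png

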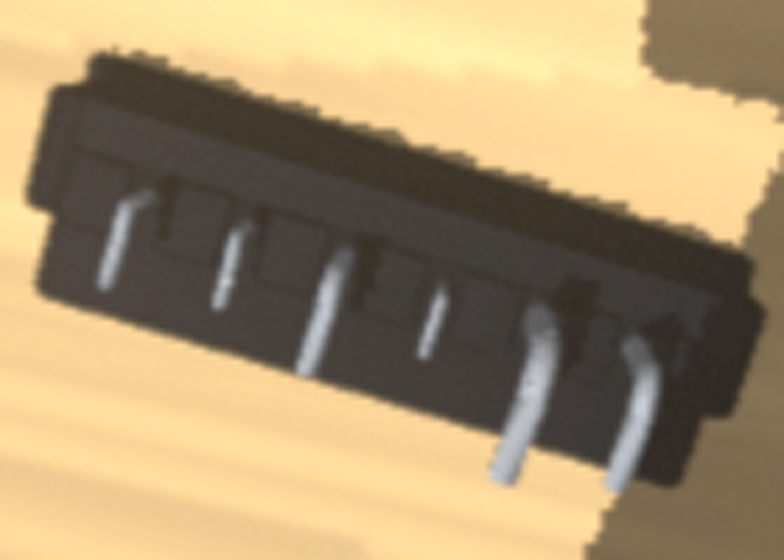

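```bash
python3 - <<'E'
from h import *
np.set_printoptions(precision=4,suppress=True)
z=np.load('w1.npz');W=(z['R'],z['t'],float(z['f']),float(z['cx']),float(z['cy']))
im=cv2.imread('pics/w1.png');g=im[95:195,170:310].min(2);hsv=cv2.cvtColor(im[95:195,170:310],cv2.COLOR_BGR2HSV)
m=((g>85)&(hsv[...,1]<50)).astype(np.uint8)
n,l,st,c=cv2.connectedComponentsWithStats(m)
for i in range(1,n):
    if st[i,4]<8: continue
    ys,xs=np.nonzero(l==i); r=cv2.minAreaRect(np.c_[xs+170,ys+95].astype(np.float32))
    b=cv2.boxPoints(r); print(st[i,:5]+[170,95,0,0,0],r)
pc=lambda a,b:(170+(a+.5)/5.6-.5,95+(b+.5)/5.6-.5)
for n,e,t,h in(('6',(550,328),(503,478),.1),('R',(654,360),(620,487),.09),('3',(347,255),(308,370),.08)):
    for hh in (h,):
        a=onz(W,*pc(*e),hh);b=onz(W,*pc(*t),hh);print(n,a,b,np.linalg.norm(a-b),np.degrees(np.arctan2(*(a-b)[[1,0]])))
S=cam('scene');D=cam('side')
a=onz(W,*pc(550,328),.1);b=onz(W,*pc(503,478),.1)
print('expect scene/side crop',[ (proj(S,q)-[200,215])*5 for q in(a,b)],[(proj(D,q)-[245,145])/.16+[0,300] for q in (a,b)])
E
```

```text
[188 131   6  16  41] ((190.13206481933594, 138.53773498535156), (2.74721097946167, 15.52174186706543), 15.945395469665527)
[208 137   5  13  32] ((210.23532104492188, 143.05880737304688), (2.425356388092041, 12.611852645874023), 14.03624439239502)
[223 143   8  19  68] ((226.77523803710938, 152.0825653076172), (3.639739990234375, 19.252307891845703), 16.699243545532227)
[245 148   5  11  23] ((246.64999389648438, 153.0500030517578), (1.8973664045333862, 10.435516357421875), 18.434947967529297)
[257 155  12  26 128] ((263.55902099609375, 168.045654296875), (5.238413333892822, 26.239261627197266), 19.290042877197266)
[278 161   9  22  91] ((282.5784606933594, 171.52769470214844), (4.326661586761475, 22.132535934448242), 19.44003677368164)
6 [ 0.5401 -0.2389  0.1   ] [ 0.5067 -0.2372  0.1   ] 0.03351723649396571 -2.7866165275288886
R [ 0.5375 -0.263   0.09  ] [ 0.5086 -0.2633  0.09  ] 0.028850271888581986 0.49972170897763785
3 [ 0.5421 -0.1936  0.08  ] [ 0.5154 -0.1909  0.08  ] 0.02680421096159208 -5.801912843974846
expect scene/side crop [array([125.8472, 149.791 ]), array([ 85.2432, 122.9359])] [array([217.0426, 353.4511]), array([271.3826, 370.1401])]
```

Key 6 is the second from the right: arm 33 mm, thickest, 24.1 mm from its neighbour. Its elbow is at (0.540, -0.239), and a rough two-view fix agrees to 3–4 mm. I'll hover above the middle of its arm.

```bash
python3 - <<'E'
from h import *
print(step([.527,-.2385,.2]),step([.527,-.2385,.124]))
E
```

```text
(array([ 0.   , -0.002, -0.001]), array([0.136 , 0.0095, 0.0038])) (array([ 0.   , -0.002, -0.001]), array([0.212 , 0.0094, 0.0039]))
```

Request:
apply_moves(series="0 0 0 0.03 0.01 0.004 0; 0 0 0 0.07 0.01 0.004 0; 0 0 0 0.11 0.01 0.004 0; 0 0 0 0.136 0.01 0.004 0; 0 0 0 0.136 0.01 0.004 0; 0 0 0 0.136 0.01 0.004 0")

```text
clock: 2.95
tcp_pos: [0.5275, -0.2385, 0.2003]
orientation: [2.092, 0.258, -2.087]
contact_force: [0.9, -1.1, 0.2]
grip_width: -0.0001
```

```bash
python3 - <<'E'
from h import *
for n in('wrist','scene','side'):
    C=cam(n);im=grab_frame(n);cv2.imwrite(f'pics/{n}2.png',im)
    if n=='wrist':np.savez('w2.npz',R=C[0],t=C[1],f=C[2],cx=C[3],cy=C[4])
p,R=tool();print(p)
w=cv2.imread('pics/wrist2.png')
d=cv2.imread('pics/side2.png')[130:202,230:326]
s=cv2.imread('pics/scene2.png')[195:267,190:286]
r=lambda i:cv2.resize(i,(400,300),interpolation=cv2.INTER_CUBIC)
cv2.imwrite('pics/m2.png',np.vstack([np.hstack([r(s),r(d)]),np.hstack([r(w[0:384]),r(w[60:240,150:390])])]))
E
```

```text
[ 0.52745135 -0.23830864  0.20034982]
```

View pics/m2.png

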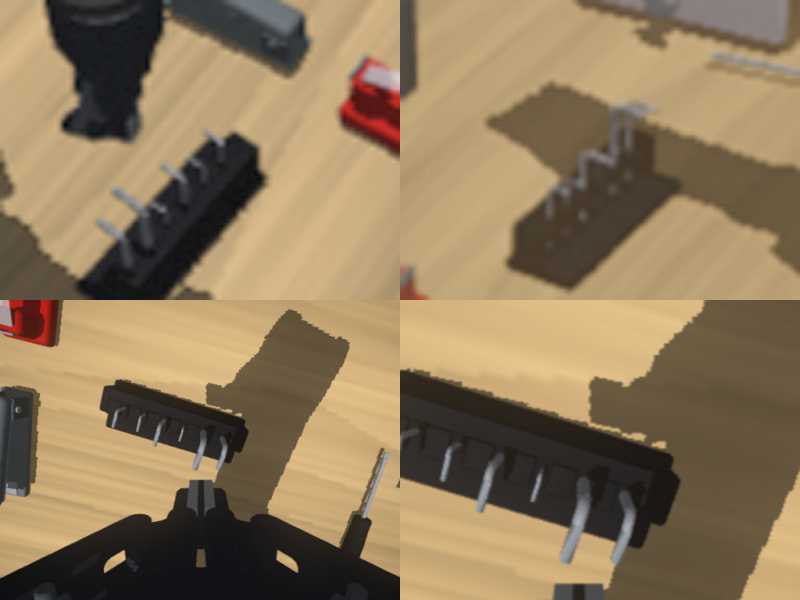

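```bash
python3 - <<'E'
from h import *
np.set_printoptions(precision=4,suppress=True)
p,R=tool();S=cam('scene');D=cam('side');W=cam('wrist')
for n,C in(('S',S),('D',D),('W',W)):print(n,proj(C,p))
e=onz(W,150+(583+.5-400)*.6-.5,60+(483-300)*.6,.1);t=onz(W,150+(567-400)*.6,60+(560-300)*.6,.1);print('elbow,tip',e,t,np.linalg.norm(e-t))
E
```

```text
S [219.3603 226.0615]
D [283.4218 127.6537]
W [257.1657 247.1734]
elbow,tip [ 0.5446 -0.2362  0.1   ] [ 0.5068 -0.2382  0.1   ] 0.03785245434313832
```

View pics/side2.png

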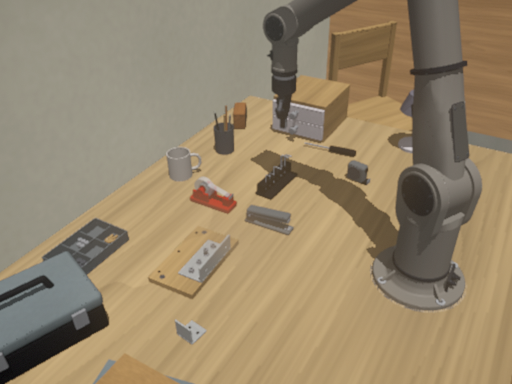

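View pics/wrist2.png

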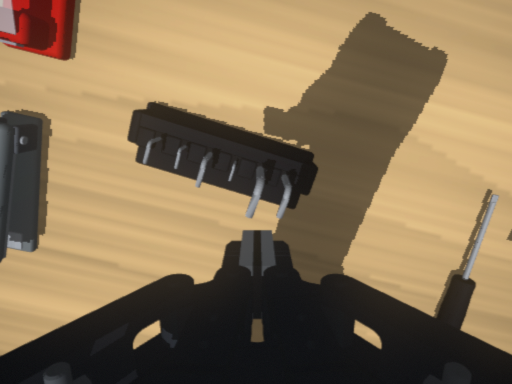

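View pics/scene2.png

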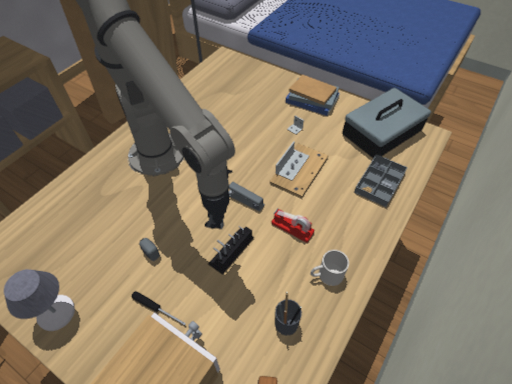

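The fingertips are at (219,226) in the scene view, exactly where the TCP projects, so the calibration holds. The key re-measures in the same place. I'll descend and dwell.

Request:
apply_moves(series="0 0 0 0.025 0 0 0; 0 0 0 0.05 0 0 0; 0 0 0 0.07 0 0 0; 0 0 0 0.076 0 0 0; 0 0 0 0.076 0 0 0; 0 0 0 0.076 0 0 0; 0 0 0 0.076 0 0 0; 0 0 0 0.076 0 0 0; 0 0 0 0.076 0 0 0; 0 0 0 0.076 0 0 0; 0 0 0 0.076 0 0 0; 0 0 0 0.076 0 0 0")

```text
clock: 4.6
tcp_pos: [0.5266, -0.2379, 0.1227]
orientation: [2.09, 0.26, -2.09]
contact_force: [-0.5, 0.9, 0.2]
grip_width: -0.0001
```

```bash
python3 - <<'E'
from h import *
print(tool()[0])
w=grab_frame('wrist');d=grab_frame('side')[110:200,220:340];s=grab_frame('scene')[195:285,180:300]
r=lambda i:cv2.resize(i,(400,300),interpolation=cv2.INTER_CUBIC)
cv2.imwrite('pics/m3.png',np.vstack([np.hstack([r(s),r(d)]),np.hstack([r(w),r(w[100:280,150:390])])]))
E
```

```text
[ 0.52656398 -0.23790578  0.12268418]
```

View pics/m3.png

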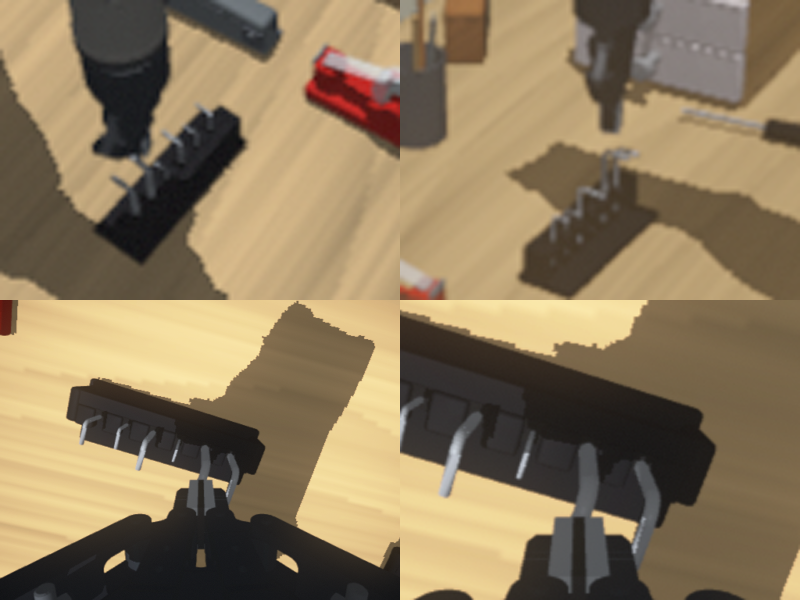

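The fingertips sit directly over the 6 mm key's arm with a clear gap. I'll finish the dwell, then rise.

Request:
apply_moves(series="0 0 0 0 0 0 0; 0 0 0 0 0 0 0; 0 0 0 0 0 0 0; 0 0 0 0 0 0 0; 0 0 0 0 0 0 0; 0 0 0 0 0 0 0; 0 0 0 0 0 0 0; 0 0 0 0 0 0 0; 0 0 0 0 0 0 0; 0 0 0 0 0 0 0; 0 0 0 0 0 0 0; 0 0 0 0 0 0 0")

```text
clock: 6.25
tcp_pos: [0.5266, -0.2379, 0.1227]
orientation: [2.09, 0.26, -2.09]
contact_force: [-0.6, -0.1, -0.1]
grip_width: 0.0001
```

```bash
python3 - <<'E'
from h import *
print(step([.53,.19,.32]))
E
```

```text
(array([ 0., -0., -0.]), array([-0.1973, -0.414 , -0.1083]))
```

Request:
apply_moves(series="0 0 0 -0.04 0 0 0; 0 0 0 -0.09 0 0 0; 0 0 0 -0.14 0 0 0; 0 0 0 -0.19 0 0 0; 0 0 0 -0.2 -0.055 -0.015 0; 0 0 0 -0.2 -0.11 -0.03 0; 0 0 0 -0.2 -0.165 -0.045 0; 0 0 0 -0.2 -0.22 -0.06 0; 0 0 0 -0.2 -0.275 -0.075 0; 0 0 0 -0.2 -0.33 -0.09 0; 0 0 0 -0.2 -0.385 -0.104 0; 0 0 0 -0.2 -0.44 -0.118 0")

```text
clock: 7.75
tcp_pos: [0.5329, 0.2192, 0.3228]
orientation: [2.09, 0.26, -2.089]
contact_force: [0.5, -0.6, 0.8]
grip_width: 0.0002
```

Request:
apply_moves(series="0 0 0 0 0 0 0; 0 0 0 0 0 0 0; 0 0 0 0 0 0 0; 0 0 0 0 0 0 0")

```text
clock: 8.25
tcp_pos: [0.5334, 0.2161, 0.3227]
orientation: [2.091, 0.257, -2.091]
contact_force: [0.4, -0.0, 0.1]
grip_width: 0.0002
```

```bash
python3 - <<'E'
from h import *
C=cam('wrist');im=grab_frame('wrist');cv2.imwrite('pics/w4.png',im)
np.savez('w4.npz',R=C[0],t=C[1],f=C[2],cx=C[3],cy=C[4]);o=get_obs();print(tool()[0],o['joints'],o['qvel'].round(2))
E
```

```text
[0.5333665  0.21641104 0.32277758] [-0.04966285  0.28912366 -0.55290367  1.65400391  0.15925824  1.24352059
 -1.96034421] [-0.  0. -0. -0. -0. -0.  0.]
```

View pics/w4.png

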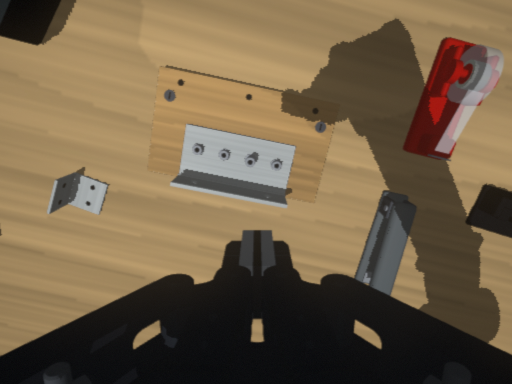

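Three views agree: the proud screw is the third from the +y end, at wrist pixel (251,159). I'll zoom in and measure it.

```bash
python3 - <<'E'
from h import *
np.set_printoptions(precision=4,suppress=True)
im=cv2.imread('pics/w4.png')[120:210,170:300]
cv2.imwrite('pics/w4z.png',cv2.resize(im,None,fx=6,fy=6,interpolation=cv2.INTER_CUBIC))
W=cam('wrist');S=cam('scene');D=cam('side')
L=[onz(W,u,v,h) for u,v,h in((198.5,149,.033),(224.5,154.5,.033),(251,159.5,.045),(277,164.5,.033))]
for p in L: print(p,'scenecrop',(proj(S,p)-[265,140])*5+[400,0],'sidecrop',(proj(D,p)-[150,225])/.24+[400,300])
print(np.linalg.norm(np.diff(L,axis=0),axis=1), L[0]+2/3*(L[3]-L[0]))
E
```

```text
[0.5205 0.2928 0.033 ] scenecrop [574.952   70.2364] sidecrop [572.8003 476.5842]
[0.5217 0.2577 0.033 ] scenecrop [554.7612  97.8503] sidecrop [603.6779 442.7588]
[0.5258 0.2222 0.045 ] scenecrop [538.0235 117.8405] sidecrop [628.8019 394.6104]
[0.5256 0.1864 0.033 ] scenecrop [513.7632 156.9299] sidecrop [661.2195 377.0403]
[0.0351 0.0377 0.0378] [0.5239 0.2218 0.033 ]
```

View pics/w4z.png

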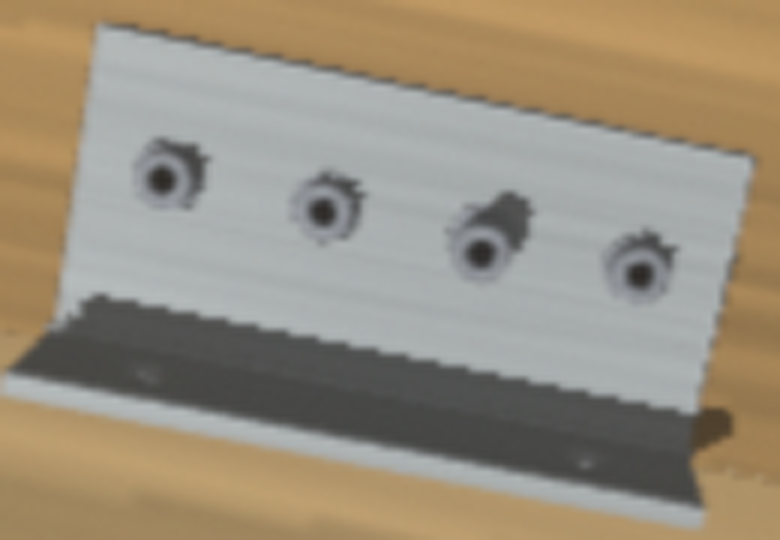

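```bash
python3 - <<'E'
from h import *
W=cam('wrist');print(onz(W,250,162,.045))
print(step([.523,.222,.07]))
E
```

```text
[0.52227629 0.22267394 0.045     ]
(array([ 0., -0., -0.]), array([ 0.2528, -0.008 ,  0.0087]))
```

Descend first to TCP z ≈ 0.15 and check before going lower.

Request:
apply_moves(series="0 0 0 0.03 -0.008 0.009 0; 0 0 0 0.07 -0.008 0.009 0; 0 0 0 0.11 -0.008 0.009 0; 0 0 0 0.15 -0.008 0.009 0; 0 0 0 0.173 -0.008 0.009 0; 0 0 0 0.173 -0.008 0.009 0; 0 0 0 0.173 -0.008 0.009 0")

```text
clock: 9.18
tcp_pos: [0.5231, 0.2233, 0.1508]
orientation: [2.092, 0.26, -2.088]
contact_force: [0.7, 0.3, 0.9]
grip_width: -0.0001
```

```bash
python3 - <<'E'
from h import *
W=cam('wrist');w=grab_frame('wrist');cv2.imwrite('pics/w5.png',w);print(tool()[0],proj(W,[.5225,.2225,.045]))
d=grab_frame('side')[200:290,140:260];s=grab_frame('scene')[110:200,250:370]
r=lambda i:cv2.resize(i,(400,300),interpolation=cv2.INTER_CUBIC)
cv2.imwrite('pics/m5.png',np.vstack([np.hstack([r(s),r(d)]),np.hstack([r(w),r(w[120:270,160:360])])]))
E
```

```text
[0.52330564 0.22347669 0.15114601] [257.8255335  190.65457736]
```

View pics/m5.png

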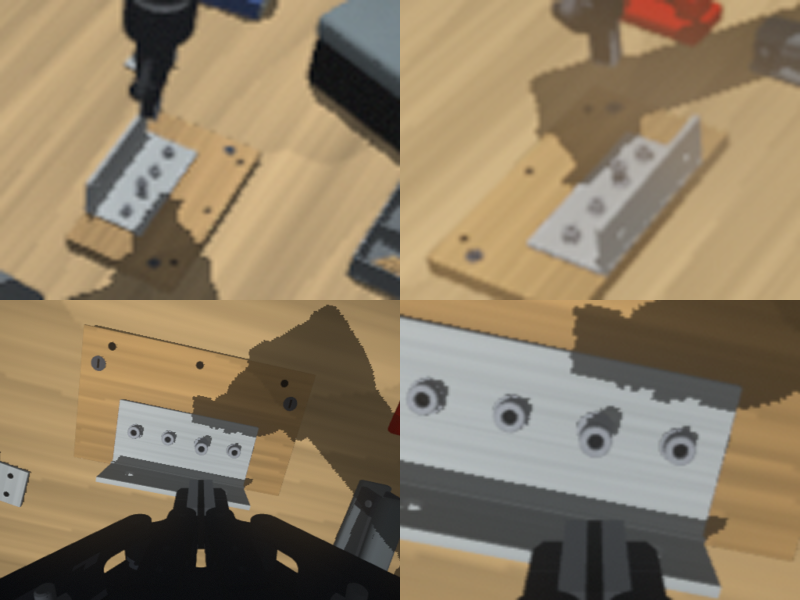

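The socket shows at (257.5,190.5), against a prediction of (257.8,190.7). I'll descend and dwell.

Request:
apply_moves(series="0 0 0 0.025 0 0 0; 0 0 0 0.05 0 0 0; 0 0 0 0.07 0 0 0; 0 0 0 0.082 0 0 0; 0 0 0 0.082 0 0 0; 0 0 0 0.082 0 0 0; 0 0 0 0.082 0 0 0; 0 0 0 0.082 0 0 0; 0 0 0 0.082 0 0 0; 0 0 0 0.082 0 0 0; 0 0 0 0.082 0 0 0; 0 0 0 0.082 0 0 0")

```text
clock: 10.82
tcp_pos: [0.5224, 0.2231, 0.0677]
orientation: [2.09, 0.26, -2.09]
contact_force: [-0.4, -0.4, -0.6]
grip_width: -0.0002
```

```bash
python3 - <<'E'
from h import *
w=grab_frame('wrist');print(tool()[0])
d=grab_frame('side')[200:290,140:260];s=grab_frame('scene')[110:200,250:370]
r=lambda i:cv2.resize(i,(400,300),interpolation=cv2.INTER_CUBIC)
cv2.imwrite('pics/m6.png',np.vstack([np.hstack([r(s),r(d)]),np.hstack([r(w),r(w[120:270,160:360])])]))
E
```

```text
[0.52236477 0.2231215  0.06766392]
```

View pics/m6.png

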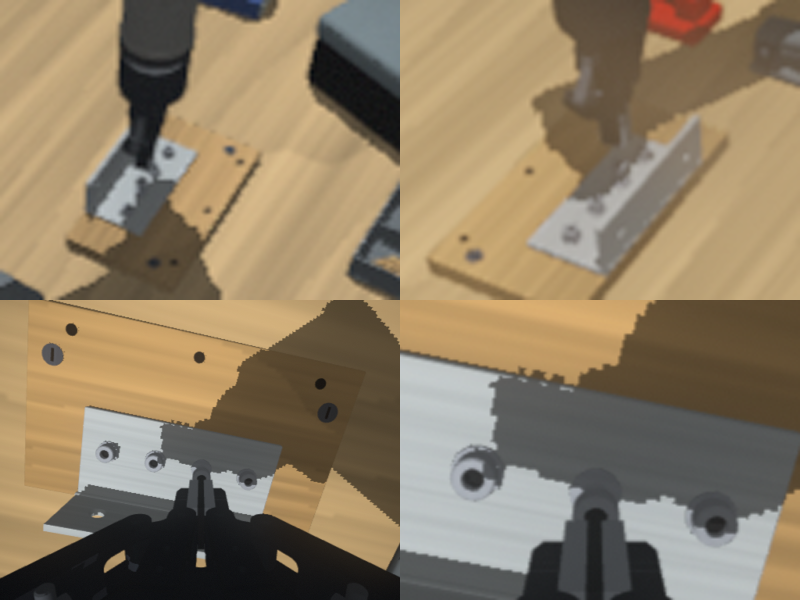

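The fingertips are right over the proud screw. I'll finish the dwell, then rise and draw back.

Request:
apply_moves(series="0 0 0 0 0 0 0; 0 0 0 0 0 0 0; 0 0 0 0 0 0 0; 0 0 0 0 0 0 0; 0 0 0 0 0 0 0; 0 0 0 0 0 0 0; 0 0 0 0 0 0 0; 0 0 0 0 0 0 0; 0 0 0 0 0 0 0; 0 0 0 0 0 0 0; 0 0 0 0 0 0 0; 0 0 0 0 0 0 0")

```text
clock: 12.48
tcp_pos: [0.5224, 0.2231, 0.0677]
orientation: [2.09, 0.26, -2.09]
contact_force: [-0.1, -0.1, 0.7]
grip_width: 0.0001
```

Request:
apply_moves(series="0 0 0 -0.03 0 0 0; 0 0 0 -0.07 0 0 0; 0 0 0 -0.12 0 0 0; 0 0 0 -0.17 0 0 0; 0 0 0 -0.22 0 0 0; 0 0 0 -0.27 0 0 0; 0 0 0 -0.32 0.05 0.01 0; 0 0 0 -0.32 0.1 0.025 0; 0 0 0 -0.32 0.15 0.04 0; 0 0 0 -0.32 0.2 0.05 0; 0 0 0 -0.32 0.2 0.05 0; 0 0 0 -0.32 0.2 0.05 0")

```text
clock: 13.98
tcp_pos: [0.5228, 0.0176, 0.3877]
orientation: [2.09, 0.261, -2.09]
contact_force: [-0.6, 0.3, 0.1]
grip_width: 0.0001
```

Request:
apply_moves(series="0 0 0 0 0 0 0; 0 0 0 0 0 0 0; 0 0 0 0 0 0 0; 0 0 0 0 0 0 0")

```text
clock: 14.48
tcp_pos: [0.5229, 0.0173, 0.3877]
orientation: [2.089, 0.261, -2.089]
contact_force: [0.2, -0.8, 0.6]
grip_width: -0.0002
```

```bash
python3 - <<'E'
from h import *
p,_=tool();o=get_obs();g=p+[0,0,.019]
print(o['clock'],p,o['qvel'].round(3),np.linalg.norm(g-[.541,-.238,.1]),np.linalg.norm(g-[.5225,.2225,.045]))
s=grab_frame('scene');d=grab_frame('side')
cv2.imwrite('pics/s7.png',np.hstack([cv2.resize(s,(400,300)),cv2.resize(d,(400,300))]))
E
```

```text
14.475 [0.52294649 0.01725323 0.3877055 ] [ 0.003 -0.001  0.002  0.001 -0.     0.002 -0.001] 0.3994351036641814 0.4158813612634191
```

View pics/s7.png

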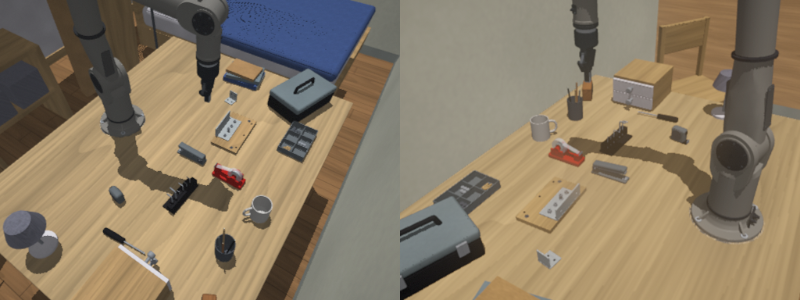

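The hand is at rest in the air, about 40 cm from both, and nothing has been moved.

```bash
python3 -c "
from bench import hand_in;print(hand_in())"
```

```text
the job is handed in; nothing more can be done
None
```

I pointed at both things and handed the job in at about 14.5 s; no verdict was reported.

- **Key:** the biggest (6 mm) key is the second from the robot's right-hand (-y) end of the rack, with its elbow at about (0.541, -0.238). I held the shut fingertips about 23 mm over the middle of its short arm for about 2.8 s.
- **Screw:** the one not driven home is the third from the +y end of the bracket, at about (0.522, 0.2225). I held the fingertips about 23 mm over its head for about 2.8 s.
- **Finish:** the hand ended at rest about 40 cm from both.

**Last checks:**
- In the wrist camera the screw's socket lay within 0.5 pixel of where I predicted.
- The pictures taken during each dwell showed the fingertips over the right key and the right screw.
- The force readings stayed at noise level, under about 1.5 N, which is too coarse to confirm the 0.5 N contact limit. The pictures show a clear gap throughout.
- By eye, the final pictures show nothing moved. I did not measure the keys or bystanders against their starting positions.

**Disagreement:** my first rough two-view fix put the key's and the screw's heights 6–9 mm low, because I had read the pixels by eye. I used the known heights with the wrist camera instead; for the key, the horizontal positions agreed to about 5 mm.

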